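# Set both hand exercisers to their green markers

### The arm

A 6-joint arm with a two-finger parallel gripper is mounted at the origin on the work surface. World frame = base frame: x ahead of the robot, y to its left, z up, the work surface at z = 0. Lengths are in mm, angles in rad, forces in N, time in s.
With the tool pointing down it reaches from about 350 to 975 mm from the base axis. Payload 7.1 kg.
Tool frame: the origin (TCP) lies at the very end of the fingers, on their centre line; the grasp point (between the pads) lies ctrl.hold_point_z behind it (ctrl.hold_point_z is the distance from the TCP to the grasp point, in mm); z points along the fingers, y is the line along which they close (so a half turn about z gives the same grasp; the last joint's range is limited). The gripper opens to 88 mm and grips with 3 to 60 N. Pads are 20 mm wide; open, the fingers measure 115 mm over their backs; the gripper's body (75 mm by 178 mm) begins 61 mm behind the grasp point.
Start: joints at [-1.335, 0.423, 1.63, -0, 1.089, -0.019], TCP at [157.551, -604.799, 222.675] pointing down, gripper open.
Joint ranges: [-3, 3], [-0.9, 2.11], [0.09, 2.58], [-1.31, 4.45], [0.11, 2.69], [-2.54, 2.54]. Speed limits (rad/s): [2.39, 2.39, 3.01, 3.14, 3.14, 3.14].

### API

Orientations are given as a rotation vector (axis times angle).
In Python, from workcell import ctrl gives the robot as it stands. The module is installed in compiled form; this text tells all that it offers.
- The arm moves only by the shell command python3 -m creep 'ROWS'. ROWS is JSON, a list of rows, each an object with "translation": the shift along the tool's x, y, z in mm, a list of three; "angular": the turn, a rotation vector about the tool's x, y, z in rad, a list of three; "jaw": the opening, from 0 (shut) to 1 (fully open). A call has exactly 8 rows; each row is the pose to reach, as a shift and turn from the pose commanded when the call began, along the tool's axes at that moment; what a row does not reach only later rows make up. A row lasts 1/8 s, in which the tool goes at most 62.5 mm and 10.7 degrees, less where a joint would pass 70% of its speed; a pose out of reach is approached as far as the arm can. A call with a gripper value outside its range is refused whole. The fingers move at their own pace and stop on an object; the grip force is fixed at half the most. Time passes only in rows, so rows that repeat a pose let the fingers close, or fill a call up. It gives the time, the measured TCP pose, the force, the opening and the grip force at its end, in the units of the state.
- ctrl.get_obs(): the state, without advancing time (a new reading comes with each control period).
- ctrl.get_image(name): name is "scene" or "top"; returns the picture (400x640x3 uint8, red, green, blue); there is no depth.
- ctrl.camera_info(name): a dict with "camera_matrix" (3x3 intrinsics, pixels), "distortion" ([k1, k2, p1, p2, k3] as OpenCV has them; the pictures are not rectified), "world_from_camera" (4x4, takes a point from camera to world coordinates). Camera axes: x right, y up, looking along -z (the intrinsics and any distortion apply to the point x, -y, -z); pixel columns grow to the right and rows downward; lengths in mm; the calibration is good to about 2 mm. A picture is of the moment at which its call begins. camera_info takes no time and is no camera call.
- ctrl.close_job(): hands the job in; it is judged then, once.
Trained networks look in the newest picture that a camera, given by its name, has taken for a name from the list of things; names that differ only in an ending like _2 or _b are one class to them, and where a whole thing is asked for, a point or a joint stands for the part that bears it (a point fixed in the world has none). Each returns a list of dicts, best first, with "score" (0 to 1); they miss things now and then, are a little off and sometimes report something else, mostly with a low value. They report only what shows in the picture. A call takes as long as a camera call.
- ctrl.look_for(camera, label): "rect" ([left, top, right, bottom] in pixels, round what is visible of it).
The state is a dict: "t": time; "qpos": joint angles; "qvel": joint speeds; "joint_torque": joint torques, N m; "ee_pos": TCP position; "orientation": TCP orientation; "ft_force": force on the tool from outside, world axes, zero at the start; "moment": the same for the moment, N m; "width": finger opening in mm; "grasp_force": force on a finger pad.
Only numpy, scipy, OpenCV 4.12 (cv2) and the standard library are available. Lean on these libraries where they do the work, as an engineer would, in place of code of your own. Each camera call takes 0.05 s, during which the arm holds its last target. There are 200 camera calls.

### The job

Set the two hand exercisers for the next patient: with a fingertip and gently, without gripping anything, push a spoke of the wheel round until its white pointer stands centred over the wheel's green marker, and push the swing arm round until its white tip stands centred over its own green marker, in either order. Do not lift, tip or shove the exercisers, do not move the green markers, and leave everything else on the table where it is.

Things in the scene. Friction and masses are not known exactly. Their poses are not given: they have to be found in the camera images.
- wheel_hub (a point): Middle of the top of the black hub (36 mm across) of the wheel exerciser, a flat three-spoke wheel turning about a vertical axis; this point is on the axis, 81 mm above the table, and its x axis points along the white spoke. Black rim: mean radius 95 mm, 14 mm thick. Spokes: 12 mm wide, 56 to 70 mm above the table, 120 degrees apart, two black and one white. Free space between and under them.
- wheel_tip (a point): Top of the white spoke near its outer end, 115 mm from the wheel's axis, 70 mm above the table. The white spoke runs on past the rim and ends 121 mm from the axis: it is the wheel's pointer.
- wheel_base_marker_top (a point): Middle of the top of the wheel's marker at 115 mm from the axis: a green block 20 mm wide, 32 mm long (103 to 135 mm from the axis), top 22 mm above the table, low enough for the white pointer to pass above it. Its own x axis points outwards.
- wheel (a joint): Turn of the wheel, rad, growing anticlockwise seen from above; stops at -2.7 and 2.7. The white pointer is centred over the marker when joint wheel = joint wheel_base_marker. At the start it stands 0.8 to 2.8 rad clockwise of its marker, so turn it anticlockwise. Friction torque about 0.08 N m; it stays where it is left.
- wheel_base_marker (a joint): Angle of the wheel's green marker, rad, same zero and sense as joint wheel. Already set: leave it.
- swing_hub (a point): Middle of the top of the black hub (40 mm across) of the swing-arm exerciser, a level arm turning about a vertical axis; this point is on the axis, 77 mm above the table, its x axis along the arm. The arm is a red bar 16 mm wide, 56 to 70 mm above the table; an upright white peg (20 mm across, top at 90 mm) stands on it 92 mm from the axis. Free space under the arm.
- swing_tip (a point): Top of the arm's white tip, 115 mm from the axis, 70 mm above the table: the arm's pointer. The tip ends 121 mm from the axis.
- swing_base_marker_top (a point): Middle of the top of the swing arm's marker at 115 mm from the axis: a green block of the same size as the wheel's, top 22 mm above the table. Its own x axis points outwards.
- swing (a joint): Turn of the swing arm, rad, growing anticlockwise seen from above; stops at -2.7 and 2.7. The tip is centred over the marker when joint swing = joint swing_base_marker. At the start it stands 0.8 to 2.6 rad anticlockwise of its marker, so turn it clockwise. Friction torque about 0.08 N m; it stays where it is left.
- swing_base_marker (a joint): Angle of the swing arm's green marker, rad, same zero and sense as joint swing. Already set: leave it.
- wheel_base: Base of the wheel exerciser: round blue plate 276 mm across, 6 mm thick, with a central post 40 mm across up to the hub, standing loose on the table (about 2 to 3 kg); origin at the centre of its underside, under the wheel's axis.
- swing_base: Base of the swing-arm exerciser: round black plate, otherwise like the wheel's base; origin at the centre of its underside, under the arm's axis.
- cone: Bystander: orange cone, 60 mm across, 90 mm high; origin at the centre of its underside.
- mug: Bystander: blue mug, 76 mm across, 90 mm high; origin at the centre of its underside.
- bottle: Bystander: small white bottle with blue cap, 60 mm across, 110 mm high; origin at the centre of its underside.
- dumbbell: Bystander: small blue dumbbell lying along its x axis, 152 mm long, 52 mm high; origin under its middle.
- bulb: Bystander: white grip bulb on a black disc 90 mm across, 91 mm high; origin at the centre of its underside.
- pegblock: Bystander: wooden block 70 x 110 mm with coloured pegs, 60 mm high; origin at the centre of its underside.

How it is judged:
By the outcome, as a careful person would: the job done as asked, in the order asked, and still so for the second after the job is handed in, with the robot touching nothing.
It also fails if it takes over 64 s, if anything falls off the work surface, if the arm or the gripper's body presses on something with over 40 N, if the wrist force passes 120 N, or if a joint passes its speed limit or range.

## Working session

There is one attempt and no reset: what is moved stays moved. The work goes in short steps, Python scripts to look and compute and a shell command to move; the robot and the scene stay as the last step left them, time stands still between calls to the robot, and variables do not carry over. Pictures are saved under pics/ and viewed, at most 10 in all, crops included, and the job is handed in when it is done.

```bash
mkdir -p pics; python3 - <<'E'
from workcell import ctrl
import cv2,numpy as np
o=ctrl.get_obs();print(o['t'],o['ee_pos'],o['orientation'],o['width'],ctrl.hold_point_z)
for n in("top","scene"):
    cv2.imwrite(f"pics/{n}0.png",ctrl.get_image(n)[:,:,::-1])
    c=ctrl.camera_info(n);print(n,np.round(c["world_from_camera"],3).tolist(),np.round(c["camera_matrix"],1).tolist(),c["distortion"])
for l in("wheel_hub","wheel_tip","wheel_base_marker_top","swing_hub","swing_tip","swing_base_marker_top","wheel_base","swing_base"):
    r=ctrl.look_for("top",l);print(l,[(np.round(x["rect"],1).tolist(),round(x["score"],2)) for x in r[:2]])
E
```

```text
0.0 [ 157.40117491 -604.28096239  221.90886664] [-3.11464421e+00 -3.98864558e-01  2.78300195e-04] 87.825543052199 18.700000000000003
top [[-0.022, 0.99, -0.136, 332.656], [-1.0, -0.022, -0.002, 2.963], [-0.005, 0.136, 0.991, 1474.126], [0.0, 0.0, 0.0, 1.0]] [[499.6, 0.0, 320.2], [0.0, 499.6, 198.8], [0.0, 0.0, 1.0]] [-0.13758131  0.          0.          0.          0.        ]
scene [[0.733, -0.49, 0.472, 1172.231], [0.68, 0.544, -0.492, -686.14], [-0.016, 0.681, 0.732, 1088.783], [0.0, 0.0, 0.0, 1.0]] [[490.4, 0.0, 316.2], [0.0, 490.4, 201.0], [0.0, 0.0, 1.0]] [-0.00996012  0.          0.          0.          0.        ]
wheel_hub [([220.2, 150.3, 291.1, 221.8], 0.62)]
wheel_tip [([219.3, 150.2, 290.0, 220.2], 0.72)]
wheel_base_marker_top [([227.9, 148.1, 237.0, 156.7], 0.53)]
swing_hub [([359.9, 189.1, 405.7, 205.5], 0.81)]
swing_tip [([360.3, 188.3, 408.2, 206.2], 0.95), ([399.9, 159.7, 407.6, 169.4], 0.5)]
swing_base_marker_top [([400.6, 157.9, 406.9, 167.1], 0.61)]
wheel_base [([214.5, 144.0, 307.2, 233.8], 0.95)]
swing_base [([353.0, 153.4, 443.4, 250.0], 0.88)]
```

View pics/top0.png

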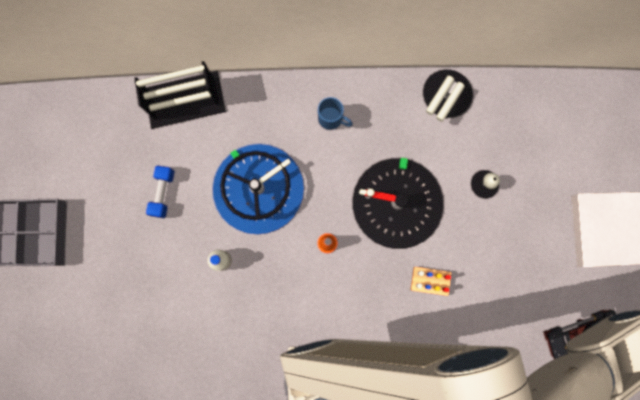

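View pics/scene0.png

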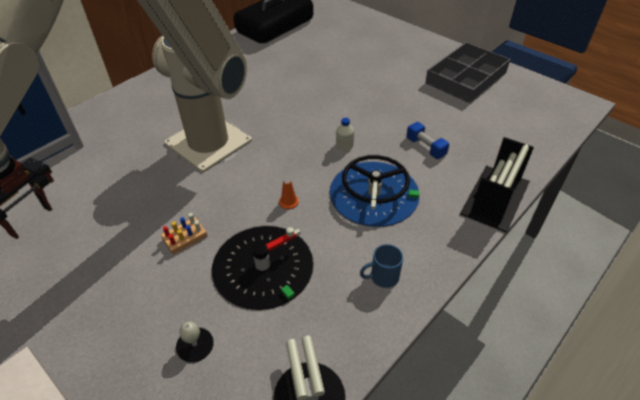

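The top view shows the wheel's hub near (255,184), its pointer end near (289,162) and its green marker at (236,155). The swing hub is near (397,201), its white tip near (363,192) and its marker at (403,163). Image up is +x and left is +y. Next I measure by colour.

```bash
cat > h.py <<'E'
from workcell import ctrl
import cv2,numpy as np
def w(cam,uv,z):
    c=ctrl.camera_info(cam);M=np.array(c["world_from_camera"])
    p=cv2.undistortPoints(np.array(uv,float).reshape(-1,1,2),np.array(c["camera_matrix"]),np.array(c["distortion"]))[:,0]
    d=np.c_[p[:,0],-p[:,1],-np.ones(len(p))]@M[:3,:3].T
    return M[:3,3]+d*((z-M[2,3])/d[:,2])[:,None]
def px(cam,P):
    c=ctrl.camera_info(cam);M=np.linalg.inv(c["world_from_camera"]);q=np.atleast_2d(P)@M[:3,:3].T+M[:3,3]
    return cv2.projectPoints(q*[1,-1,-1],np.zeros(3),np.zeros(3),np.array(c["camera_matrix"]),np.array(c["distortion"]))[0][:,0]
def greens(cam,im):
    h=cv2.cvtColor(im,cv2.COLOR_RGB2HSV);m=cv2.inRange(h,(45,110,60),(80,255,255))
    n,_,s,c=cv2.connectedComponentsWithStats(m);return [(c[i],s[i,4]) for i in range(1,n) if s[i,4]>15]
def fitplate(pts):
    e=cv2.fitEllipse(cv2.convexHull(pts.astype(np.float32)));return e
E
python3 - <<'E'
from h import *
for cam in("top","scene"):
    im=ctrl.get_image(cam);h=cv2.cvtColor(im,cv2.COLOR_RGB2HSV)
    for c,a in greens(cam,im): print(cam,"green",c.round(1),a,w(cam,c,20)[0].round(1))
    g=cv2.inRange(h,(100,120,60),(125,255,255)); k=cv2.inRange(h,(0,0,0),(180,255,75))
    for nm,m in(("blue",g),("black",k)):
        m=cv2.morphologyEx(m,cv2.MORPH_CLOSE,np.ones((5,5)))
        for ct in cv2.findContours(m,cv2.RETR_EXTERNAL,cv2.CHAIN_APPROX_NONE)[0]:
            if 3000<cv2.contourArea(cv2.convexHull(ct))<12000:
                P=w(cam,cv2.convexHull(ct)[:,0],6);e=cv2.minEnclosingCircle(P[:,:2].astype(np.float32));f=cv2.fitEllipse(P[:,:2].astype(np.float32));print(cam,nm,e,f)
im=ctrl.get_image("top")[:,:,::-1]
a=cv2.resize(im[135:255,205:325],(400,400),interpolation=cv2.INTER_CUBIC);b=cv2.resize(im[145:265,335:455],(400,400),interpolation=cv2.INTER_CUBIC)
cv2.imwrite("pics/c1.png",np.hstack([a,b]))
E
```

```text
top green [234.8 154.1] 49 [673.2 257.8  20. ]
top green [403.  163.4] 94 [ 633.2 -243.8   20. ]
top blue ((570.9301147460938, 190.9562530517578), 135.23638916015625) ((570.8121337890625, 191.3518829345703), (268.99273681640625, 269.44818115234375), 145.473388671875)
top black ((449.3601379394531, 907.9976196289062), 150.7458953857422) ((461.993408203125, 895.2598876953125), (239.3820343017578, 305.07354736328125), 155.52284240722656)
top black ((518.1160278320312, -225.4463653564453), 134.85626220703125) ((517.974365234375, -225.43441772460938), (267.649169921875, 269.04583740234375), 172.3535614013672)
top black ((581.317138671875, 198.0216064453125), 104.3337631225586) ((581.113525390625, 199.04574584960938), (205.69281005859375, 206.5831298828125), 105.75308990478516)
top black ((861.4241943359375, 433.2928466796875), 148.68470764160156) ((872.3648071289062, 433.60540771484375), (240.560302734375, 285.86572265625), 173.81507873535156)
scene green [413.5 192.7] 59 [677.8 253.3  20. ]
scene green [287.3 290.7] 103 [ 640.6 -246.    20. ]
scene blue ((577.0104370117188, 188.239257812
[... 278 characters left out ...]
0.3408088684082)
scene black ((570.4213256835938, 199.80966186523438), 156.03038024902344) ((570.1568603515625, 196.37844848632812), (266.62725830078125, 309.33636474609375), 31.4353084564209)
scene black ((553.1549072265625, 1036.2061767578125), 316.8979797363281) ((536.0582275390625, 1060.8958740234375), (443.5353088378906, 626.8116455078125), 153.44451904296875)
scene black ((555.37890625, 1650.50439453125), 306.0304870605469) ((410.35247802734375, 1915.68359375), (414.0853576660156, 1683.80517578125), 17.00545883178711)
scene black ((-552.7534790039062, 740.7183837890625), 285.889892578125) ((-727.26220703125, 922.3870849609375), (500.7047424316406, 1057.913330078125), 53.24687194824219)
```

View pics/c1.png

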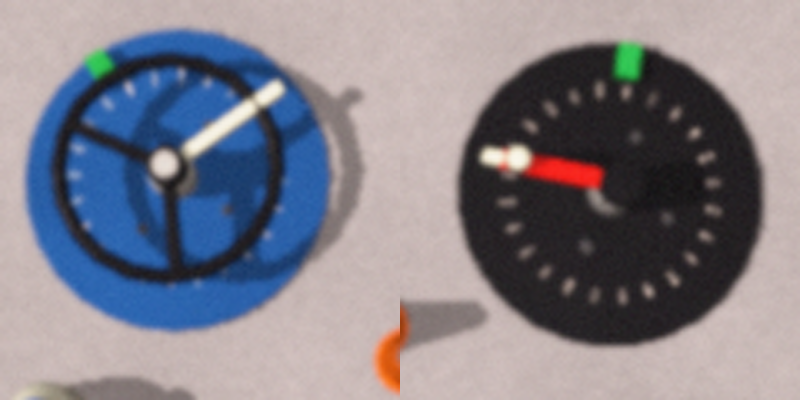

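Left crop: the white pointer is at the upper right (tip near crop 280,88) and the green marker at the upper left (98,63). Right crop: the red arm points left with its tip near (488,157), and the green marker is at the top (628,62). Next come the angle profiles.

```bash
cat >> h.py <<'E'
C={"top":{"w":(571.,191.),"s":(518.,-225.4)},"scene":{"w":(578.,188.4),"s":(525.5,-228.3)}}
def prof(cam,im,c,rs,z,f,half,lo=-3.1,hi=3.1):
    th=np.arange(lo,hi,.005);T,R=np.meshgrid(th,rs,indexing="ij")
    P=np.c_[(c[0]+R*np.cos(T)).ravel(),(c[1]+R*np.sin(T)).ravel(),np.full(T.size,z)]
    uv=px(cam,P).astype(np.float32).reshape(*T.shape,2)
    v=cv2.remap(im.astype(np.float32),uv[...,0],uv[...,1],cv2.INTER_LINEAR)
    s=cv2.blur(f(v).mean(1).reshape(-1,1),(1,9))[:,0];i=s.argmax();m=abs(th-th[i])<half
    q=np.clip(s[m]-(s[m].min()+.3*(s[m].max()-s[m].min())),0,None)
    return round(float((th[m]*q).sum()/q.sum()),3),round(float(s[i]))
white=lambda v:v.min(-1); red=lambda v:v[...,0]-v[...,1]; green=lambda v:v[...,1]-np.maximum(v[...,0],v[...,2])
def measure(cam):
    im=ctrl.get_image(cam);w_,s_=C[cam]["w"],C[cam]["s"]
    print(cam,"wheel",prof(cam,im,w_,np.arange(35,86,3),70,white,.2),"mk",prof(cam,im,w_,np.arange(112,131,2),22,green,.2),
     "swing bar",prof(cam,im,s_,np.arange(35,75,3),70,red,.25),"tip",prof(cam,im,s_,np.arange(108,119,2),70,white,.15),"mk",prof(cam,im,s_,np.arange(107,131,2),22,green,.2))
E
python3 -c "
from h import *
measure('top');measure('scene')"
```

```text
top wheel (-0.952, 227) mk (0.579, 98) swing bar (1.343, 208) tip (1.341, 219) mk (-0.155, 113)
scene wheel (-0.95, 168) mk (0.554, 77) swing bar (1.359, 149) tip (1.408, 155) mk (-0.158, 77)
```

```bash
python3 -m creep '[{"translation":[55,-43,0],"angular":[0,0,-0.18],"jaw":0},{"translation":[110,-86,0],"angular":[0,0,-0.36],"jaw":0},{"translation":[165,-129,10],"angular":[0,0,-0.54],"jaw":0},{"translation":[221,-172,20],"angular":[0,0,-0.72],"jaw":0},{"translation":[276,-215,30],"angular":[0,0,-0.9],"jaw":0},{"translation":[331,-258,40],"angular":[0,0,-1.08],"jaw":0},{"translation":[387,-301,50],"angular":[0,0,-1.25],"jaw":0},{"translation":[442,-344,50],"angular":[0,0,-1.316],"jaw":0}]'; python3 -c "
from workcell import ctrl
o=ctrl.get_obs();print(o['t'],o['ee_pos'],o['orientation'],o['qpos'],o['width'],o['ft_force'])"
```

```text
t: 1.75
ee_pos: [461.2, -208.8, 176.5]
orientation: [2.218, 2.225, 0.0]
ft_force: [0.5, -0.2, 0.7]
width: 11.1
grasp_force: 0.0
1.75 [ 461.15726633 -208.79673146  176.51617591] [2.21767941e+00 2.22486968e+00 3.25496038e-05] [-4.48627343e-01  3.14114906e-01  1.92645608e+00 -7.23645993e-05
  9.00795804e-01 -4.51819412e-01] 11.114390012170015 [ 0.52414658 -0.15561059  0.702684  ]
```

```bash
python3 -m creep '[{"translation":[0,0,10],"angular":[0,0,0],"jaw":0},{"translation":[0,0,20],"angular":[0,0,0],"jaw":0},{"translation":[0,0,30],"angular":[0,0,0],"jaw":0},{"translation":[0,0,40],"angular":[0,0,0],"jaw":0},{"translation":[0,0,50],"angular":[0,0,0],"jaw":0},{"translation":[0,0,50],"angular":[0,0,0],"jaw":0},{"translation":[0,0,50],"angular":[0,0,0],"jaw":0},{"translation":[0,0,50],"angular":[0,0,0],"jaw":0}]'
```

```text
t: 2.75
ee_pos: [460.4, -210.6, 127.0]
orientation: [2.221, 2.221, 0.0]
ft_force: [0.4, 0.6, -0.7]
width: 0.3
grasp_force: 0.0
```

```bash
python3 -m creep '[{"translation":[25,19,0],"angular":[0,0,0],"jaw":0},{"translation":[50,38,0],"angular":[0,0,0],"jaw":0},{"translation":[50,38,15],"angular":[0,0,0],"jaw":0},{"translation":[50,38,30],"angular":[0,0,0],"jaw":0},{"translation":[50,38,45],"angular":[0,0,0],"jaw":0},{"translation":[50,38,60],"angular":[0,0,0],"jaw":0},{"translation":[50,38,78],"angular":[0,0,0],"jaw":0},{"translation":[50,38,78],"angular":[0,0,0],"jaw":0}]'; python3 - <<'E'
from h import *
a=ctrl.get_image("top")[130:280,300:500,::-1];b=ctrl.get_image("scene")[180:330,180:380,::-1]
cv2.imwrite("pics/c2.png",np.hstack([cv2.resize(x,(400,300),interpolation=cv2.INTER_CUBIC) for x in(a,b)]))
# finger path: swing angle -> TCP
c=np.array([521.5,-227.])
for th in(1.35,1.1,.85,.6,.35,.1,-.05,-.156):
    u=np.array([np.cos(th),np.sin(th)]);n=np.array([-u[1],u[0]])
    d=8+10*abs(n[1])+13.5*abs(n[0]);p=c+60*u+d*n;print(th,p.round(0))
E
```

```text
t: 3.75
ee_pos: [496.9, -160.3, 46.9]
orientation: [-2.22, -2.219, 0.002]
ft_force: [-0.2, 0.1, 0.7]
width: 0.5
grasp_force: 0.0
1.35 [ 512. -163.]
1.1 [ 527. -162.]
0.85 [ 543. -166.]
0.6 [ 558. -173.]
0.35 [ 570. -186.]
0.1 [ 579. -202.]
-0.05 [ 582. -211.]
-0.156 [ 584. -217.]
```

View pics/c2.png

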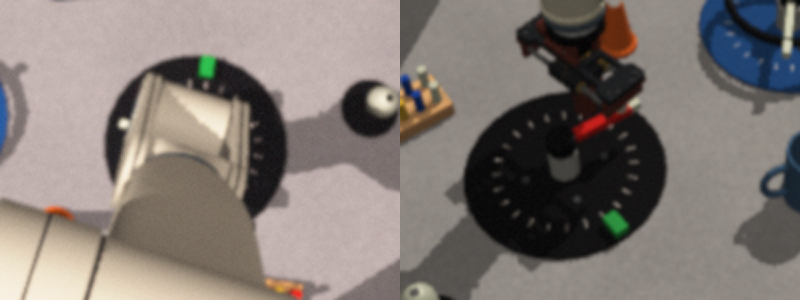

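Both crops show the finger standing just behind the red bar and clear of it; the scene camera can watch the bar. Now I push clockwise.

```bash
python3 -m creep '[{"translation":[-1,6,0],"angular":[0,0,0],"jaw":0},{"translation":[-2,12,0],"angular":[0,0,0],"jaw":0},{"translation":[-2,18,0],"angular":[0,0,0],"jaw":0},{"translation":[-2,24,0],"angular":[0,0,0],"jaw":0},{"translation":[-2,30,0],"angular":[0,0,0],"jaw":0},{"translation":[-3,36,0],"angular":[0,0,0],"jaw":0},{"translation":[-5,42,0],"angular":[0,0,0],"jaw":0},{"translation":[-7,47,0],"angular":[0,0,0],"jaw":0}]'; python3 -c "
from h import *
measure('scene')"
```

```text
t: 4.85
ee_pos: [545.5, -167.6, 48.6]
orientation: [-2.221, -2.221, 0.0]
ft_force: [-1.5, -0.1, 1.2]
width: 0.5
grasp_force: 1.0
scene wheel (-0.951, 176) mk (0.553, 80) swing bar (0.835, 131) tip (0.833, 159) mk (-0.154, 76)
```

```bash
python3 -m creep '[{"translation":[-3,6,0],"angular":[0,0,0],"jaw":0},{"translation":[-6,12,0],"angular":[0,0,0],"jaw":0},{"translation":[-10,17,0],"angular":[0,0,0],"jaw":0},{"translation":[-15,22,0],"angular":[0,0,0],"jaw":0},{"translation":[-20,26,0],"angular":[0,0,0],"jaw":0},{"translation":[-26,29,0],"angular":[0,0,0],"jaw":0},{"translation":[-32,32,0],"angular":[0,0,0],"jaw":0},{"translation":[-37,34,0],"angular":[0,0,0],"jaw":0}]'; python3 -c "
from h import *
measure('scene');measure('top')"
```

```text
t: 5.9
ee_pos: [579.5, -205.0, 48.7]
orientation: [2.221, 2.221, 0.0]
ft_force: [-1.9, 0.8, 0.1]
width: 0.6
grasp_force: 0.8
scene wheel (-0.951, 174) mk (0.553, 79) swing bar (0.047, 123) tip (0.048, 158) mk (-0.153, 79)
top wheel (-0.952, 217) mk (0.579, 93) swing bar (1.294, 16) tip (0.393, 160) mk (1.603, -2)
```

```bash
python3 -m creep '[{"translation":[-2,1,0],"angular":[0,0,0],"jaw":0},{"translation":[-4,1,0],"angular":[0,0,0],"jaw":0},{"translation":[-6,2,0],"angular":[0,0,0],"jaw":0},{"translation":[-8,2,0],"angular":[0,0,0],"jaw":0},{"translation":[-9,3,0],"angular":[0,0,0],"jaw":0},{"translation":[-10,3,0],"angular":[0,0,0],"jaw":0},{"translation":[-10,3,0],"angular":[0,0,0],"jaw":0},{"translation":[-10,3,0],"angular":[0,0,0],"jaw":0}]'; python3 -c "
from h import *
measure('scene')
im=ctrl.get_image('scene')[190:330,200:340,::-1];cv2.imwrite('pics/c3.png',cv2.resize(im,(560,560),interpolation=cv2.INTER_CUBIC))"
```

```text
t: 7.0
ee_pos: [582.2, -214.7, 48.7]
orientation: [2.221, 2.221, 0.0]
ft_force: [-0.7, 0.8, 0.1]
width: 0.5
grasp_force: 0.3
scene wheel (-0.95, 174) mk (0.554, 79) swing bar (-0.129, 121) tip (-0.129, 156) mk (-0.158, 79)
```

View pics/c3.png

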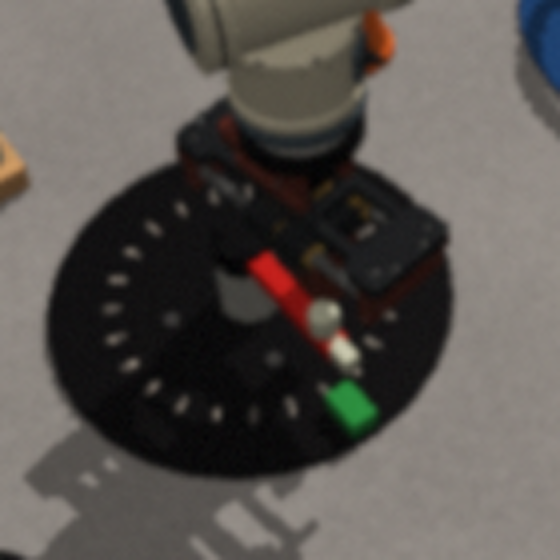

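The crop shows the white tip at (343,350) standing just short of the green marker at (352,408), about 0.03 rad to go. I push that remainder and back off.

```bash
python3 -m creep '[{"translation":[-0.8,0,0],"angular":[0,0,0],"jaw":0},{"translation":[-1.6,0.3,0],"angular":[0,0,0],"jaw":0},{"translation":[-1.6,0.3,0],"angular":[0,0,0],"jaw":0},{"translation":[-1.6,0.3,0],"angular":[0,0,0],"jaw":0},{"translation":[5,0,0],"angular":[0,0,0],"jaw":0},{"translation":[15,0,0],"angular":[0,0,0],"jaw":0},{"translation":[25,0,0],"angular":[0,0,0],"jaw":0},{"translation":[30,0,0],"angular":[0,0,0],"jaw":0}]'
python3 -c "
from h import *
measure('scene')"
python3 - <<'E'
from h import *
# wheel: start and path, finger on clockwise side
c=np.array([574.,190.])
for th,ex in((-.951,15),(-.951,0),(-.7,0),(-.45,0),(-.2,0),(.05,0),(.3,0),(.45,0),(.57,0)):
    u=np.array([np.cos(th),np.sin(th)]);n=np.array([-u[1],u[0]])
    d=6+10*abs(n[1])+13.5*abs(n[0])+ex;p=c+55*u-d*n;print(th,p.round(0))
E
```

```text
t: 8.1
ee_pos: [582.2, -183.5, 48.7]
orientation: [-2.22, -2.222, 0.0]
ft_force: [0.3, 0.1, 0.7]
width: 0.3
grasp_force: 0.0
scene wheel (-0.95, 175) mk (0.553, 79) swing bar (-0.174, 103) tip (-0.156, 158) mk (-0.158, 80)
-0.951 [575. 123.]
-0.951 [587. 132.]
-0.7 [602. 137.]
-0.45 [614. 147.]
-0.2 [624. 161.]
0.05 [630. 176.]
0.3 [632. 188.]
0.45 [633. 195.]
0.57 [632. 201.]
```

```bash
python3 -m creep '[{"translation":[0,0,-30],"angular":[0,0,0],"jaw":0},{"translation":[0,0,-60],"angular":[0,0,0],"jaw":0},{"translation":[30,0,-90],"angular":[0,0,0],"jaw":0},{"translation":[80,-2,-90],"angular":[0,0,0],"jaw":0},{"translation":[130,-4,-90],"angular":[0,0,0],"jaw":0},{"translation":[180,-5,-90],"angular":[0,0,0],"jaw":0},{"translation":[230,-6,-90],"angular":[0,0,0],"jaw":0},{"translation":[270,-7,-90],"angular":[0,0,0],"jaw":0}]'
python3 -c "
from h import *
measure('scene');measure('top')"
```

```text
t: 9.15
ee_pos: [575.0, 87.4, 138.8]
orientation: [2.22, 2.222, 0.001]
ft_force: [0.3, -0.1, 0.1]
width: 0.1
grasp_force: 0.0
scene wheel (-0.951, 178) mk (0.553, 81) swing bar (-0.169, 101) tip (2.572, 134) mk (-0.162, 55)
top wheel (3.001, 192) mk (0.579, 98) swing bar (-0.151, 165) tip (-0.158, 148) mk (-0.101, 60)
```

The swing arm agrees with its marker in both cameras to within about 0.005 rad. On to the wheel.

```bash
python3 -m creep '[{"translation":[20,0,0],"angular":[0,0,0],"jaw":0},{"translation":[36,0,0],"angular":[0,0,0],"jaw":0},{"translation":[36,0,15],"angular":[0,0,0],"jaw":0},{"translation":[36,0,35],"angular":[0,0,0],"jaw":0},{"translation":[36,0,55],"angular":[0,0,0],"jaw":0},{"translation":[36,0,75],"angular":[0,0,0],"jaw":0},{"translation":[36,0,91],"angular":[0,0,0],"jaw":0},{"translation":[36,0,91],"angular":[0,0,0],"jaw":0}]'
python3 -c "
from h import *
measure('scene')
im=ctrl.get_image('scene')[110:250,300:440,::-1];cv2.imwrite('pics/c4.png',cv2.resize(im,(560,560),interpolation=cv2.INTER_CUBIC))"
```

```text
t: 10.25
ee_pos: [574.1, 121.1, 46.0]
orientation: [-2.221, -2.22, 0.004]
ft_force: [1.0, 0.8, -0.1]
width: 0.5
grasp_force: 0.0
scene wheel (-0.978, 141) mk (0.553, 82) swing bar (-0.17, 102) tip (2.541, 136) mk (-0.166, 50)
```

View pics/c4.png

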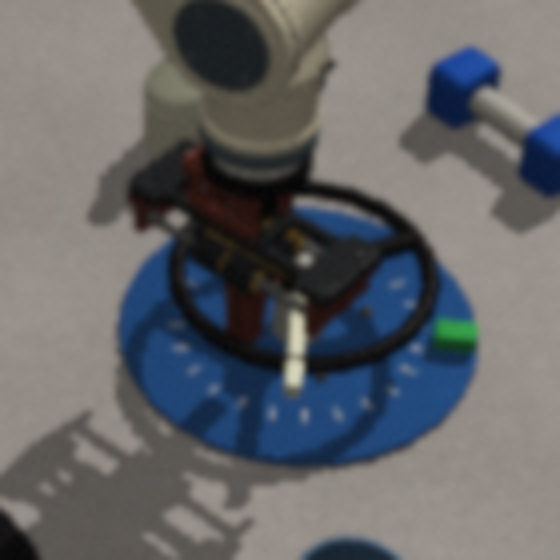

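The finger stands inside the rim at about (245,310), left of and clear of the white spoke. Now I push anticlockwise.

```bash
python3 -m creep '[{"translation":[4,6,0],"angular":[0,0,0],"jaw":0},{"translation":[9,12,0],"angular":[0,0,0],"jaw":0},{"translation":[11,17,0],"angular":[0,0,0],"jaw":0},{"translation":[12,22,0],"angular":[0,0,0],"jaw":0},{"translation":[14,27,0],"angular":[0,0,0],"jaw":0},{"translation":[17,31,0],"angular":[0,0,0],"jaw":0},{"translation":[20,35,0],"angular":[0,0,0],"jaw":0},{"translation":[24,39,0],"angular":[0,0,0],"jaw":0}]'
python3 -c "
from h import *
measure('scene')"
```

```text
t: 11.35
ee_pos: [614.3, 145.6, 47.6]
orientation: [-2.221, -2.221, 0.0]
ft_force: [-2.9, -1.2, -0.3]
width: 0.4
grasp_force: 1.0
scene wheel (-0.467, 135) mk (0.553, 82) swing bar (-0.17, 102) tip (2.564, 137) mk (-0.166, 51)
```

```bash
python3 -m creep '[{"translation":[5,4,0],"angular":[0,0,0],"jaw":0},{"translation":[10,7,0],"angular":[0,0,0],"jaw":0},{"translation":[15,10,0],"angular":[0,0,0],"jaw":0},{"translation":[21,13,0],"angular":[0,0,0],"jaw":0},{"translation":[27,15,0],"angular":[0,0,0],"jaw":0},{"translation":[33,17,0],"angular":[0,0,0],"jaw":0},{"translation":[38,18,0],"angular":[0,0,0],"jaw":0},{"translation":[42,18,0],"angular":[0,0,0],"jaw":0}]'
python3 -c "
from h import *
measure('scene')"
```

```text
t: 12.4
ee_pos: [632.3, 187.8, 47.7]
orientation: [2.221, 2.221, 0.0]
ft_force: [-0.6, -2.1, 0.7]
width: 0.9
grasp_force: 1.1
scene wheel (0.317, 83) mk (0.544, 66) swing bar (-0.17, 103) tip (2.57, 138) mk (-0.166, 51)
```

```bash
python3 -m creep '[{"translation":[3,0,0],"angular":[0,0,0],"jaw":0},{"translation":[6,0,0],"angular":[0,0,0],"jaw":0},{"translation":[9,0,0],"angular":[0,0,0],"jaw":0},{"translation":[11,0,0],"angular":[0,0,0],"jaw":0},{"translation":[11,0,0],"angular":[0,0,0],"jaw":0},{"translation":[11,0,0],"angular":[0,0,0],"jaw":0},{"translation":[11,0,0],"angular":[0,0,0],"jaw":0},{"translation":[11,0,0],"angular":[0,0,0],"jaw":0}]'
python3 -c "
from h import *
measure('scene');measure('top')
im=ctrl.get_image('scene')[110:250,300:440,::-1];im2=ctrl.get_image('top')[135:235,205:305,::-1];cv2.imwrite('pics/c5.png',np.hstack([cv2.resize(i,(400,400),interpolation=cv2.INTER_CUBIC) for i in (im,im2)]))"
```

```text
t: 13.45
ee_pos: [632.2, 198.5, 47.7]
orientation: [2.221, 2.221, 0.0]
ft_force: [-0.0, -0.5, -0.7]
width: 0.2
grasp_force: 0.0
scene wheel (0.503, 80) mk (0.559, 82) swing bar (-0.169, 104) tip (2.558, 138) mk (-0.166, 51)
top wheel (1.715, 167) mk (-0.079, -11) swing bar (-0.152, 165) tip (-0.159, 146) mk (-0.099, 56)
```

View pics/c5.png

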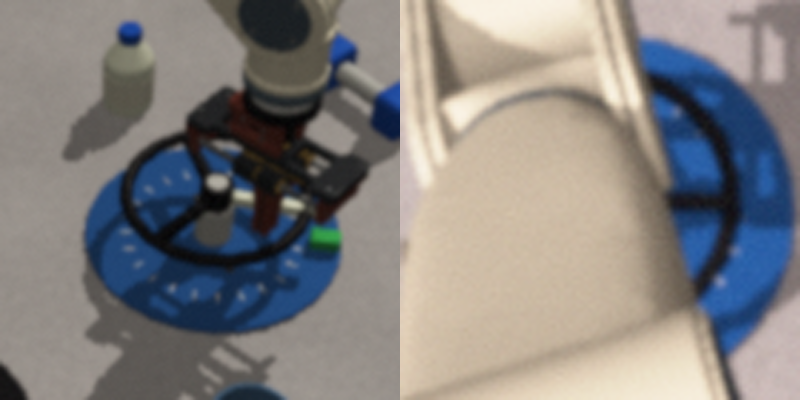

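The scene crop shows the white pointer passing beside the gripper, just short of the green marker at (323,238). The top view is blocked by the arm. I push about 0.05 rad more, then back off and lift to check.

```bash
python3 -m creep '[{"translation":[1.5,0,0],"angular":[0,0,0],"jaw":0},{"translation":[3,0,0],"angular":[0,0,0],"jaw":0},{"translation":[3,0,0],"angular":[0,0,0],"jaw":0},{"translation":[3,0,0],"angular":[0,0,0],"jaw":0},{"translation":[-5,0,0],"angular":[0,0,0],"jaw":0},{"translation":[-12,0,0],"angular":[0,0,0],"jaw":0},{"translation":[-12,0,-40],"angular":[0,0,0],"jaw":0},{"translation":[-12,0,-80],"angular":[0,0,0],"jaw":0}]'
python3 -m creep '[{"translation":[-50,0,-10],"angular":[0,0,0],"jaw":0},{"translation":[-100,0,-10],"angular":[0,0,0],"jaw":0},{"translation":[-150,0,-10],"angular":[0,0,0],"jaw":0},{"translation":[-190,0,-10],"angular":[0,0,0],"jaw":0},{"translation":[-190,0,-10],"angular":[0,0,0],"jaw":0},{"translation":[-190,0,-10],"angular":[0,0,0],"jaw":0},{"translation":[-190,0,-10],"angular":[0,0,0],"jaw":0},{"translation":[-190,0,-10],"angular":[0,0,0],"jaw":0}]'
python3 -c "
from h import *
measure('scene');measure('top')
im=ctrl.get_image('scene')[110:250,300:440,::-1];im2=ctrl.get_image('top')[135:235,205:305,::-1];cv2.imwrite('pics/c6.png',np.hstack([cv2.resize(i,(400,400),interpolation=cv2.INTER_CUBIC) for i in (im,im2)]))"
```

```text
t: 14.65
ee_pos: [631.8, 185.8, 128.1]
orientation: [-2.222, -2.22, 0.002]
ft_force: [0.5, 0.2, 0.1]
width: 0.3
grasp_force: 0.0
t: 15.65
ee_pos: [632.2, -2.4, 137.6]
orientation: [-2.22, -2.223, -0.0]
ft_force: [-0.5, -0.1, 0.4]
width: 0.7
grasp_force: 0.0
scene wheel (0.56, 167) mk (0.554, 80) swing bar (-0.153, 152) tip (2.564, 133) mk (-0.166, 49)
top wheel (0.547, 228) mk (0.604, 56) swing bar (-0.144, 211) tip (-0.159, 146) mk (-0.099, 56)
```

View pics/c6.png

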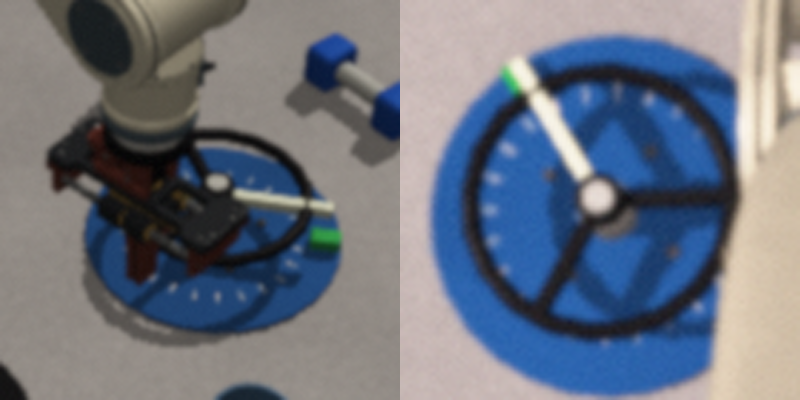

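The pointer stands nearly over the marker: in the top crop, tip (520,68) against green (513,78). The cameras differ by 0.04 rad, so I measure at the tip radius, where an error in the centre cancels.

```bash
python3 - <<'E'
from h import *
for cam in("top","scene"):
    im=ctrl.get_image(cam)
    for dc in((0,0),(2,-2),(-2,2)):
        w_=np.array(C[cam]["w"])+dc
        print(cam,dc,"spoke",prof(cam,im,w_,np.arange(35,86,3),70,white,.2,.2,.9),"tip",prof(cam,im,w_,np.arange(106,119,2),70,white,.13,.2,.9),"hubaxis line lateral")
    # hub top centre check: white hub cap
    print("hub px pred",px(cam,np.r_[C[cam]["w"],81]).round(1))
# predicted marker from old full pictures, seen unobstructed, at several centres
for cam in("top","scene"):
    im=cv2.imread(f"pics/{cam}0.png")[:,:,::-1]
    for dc in((0,0),(2,-2),(-2,2)):
        w_=np.array(C[cam]["w"])+dc
        print(cam,dc,"mk",[prof(cam,im,w_,r,z,green,.2,.2,.9)[0] for r,z in((np.arange(112,131,2),22),(np.arange(118,131,2),22),(np.arange(118,131,2),18))],"start spoke",prof(cam,im,w_,np.arange(35,86,3),70,white,.2,-1.5,0),"tip",prof(cam,im,w_,np.arange(106,119,2),70,white,.13,-1.3,-.6))
E
```

```text
top (0, 0) spoke (0.546, 228) tip (0.541, 223) hubaxis line lateral
top (2, -2) spoke (0.593, 227) tip (0.566, 223) hubaxis line lateral
top (-2, 2) spoke (0.501, 228) tip (0.517, 223) hubaxis line lateral
hub px pred [[254.3 183.9]]
scene (0, 0) spoke (0.56, 167) tip (0.565, 169) hubaxis line lateral
scene (2, -2) spoke (0.606, 165) tip (0.591, 168) hubaxis line lateral
scene (-2, 2) spoke (0.513, 167) tip (0.539, 169) hubaxis line lateral
hub px pred [[375.4 173.9]]
top (0, 0) mk [0.579, 0.58, 0.58] start spoke (-0.952, 227) tip (-0.96, 220)
top (2, -2) mk [0.602, 0.602, 0.602] start spoke (-0.96, 226) tip (-0.964, 208)
top (-2, 2) mk [0.556, 0.557, 0.558] start spoke (-0.943, 227) tip (-0.955, 224)
scene (0, 0) mk [0.554, 0.555, 0.587] start spoke (-0.951, 168) tip (-0.958, 160)
scene (2, -2) mk [0.577, 0.578, 0.609] start spoke (-0.959, 168) tip (-0.963, 148)
scene (-2, 2) mk [0.53, 0.532, 0.564] start spoke (-0.942, 169) tip (-0.953, 167)
```

```bash
python3 - <<'E'
from h import *
def sim(cam,c,th,r0,r1,hw,z0,z1,side,rs,half):
    u=np.array([np.cos(th),np.sin(th)]);n=np.array([-u[1],u[0]]);S=8
    q=[np.array(c)+r*u+s*n for r,s in((r0,-hw),(r1,-hw),(r1,hw),(r0,hw))]
    P=lambda z:px(cam,np.array([[*p,z] for p in q]))
    im=np.zeros((400*S,640*S),np.float32)
    f=lambda p:np.round((p+.5)*S*16).astype(np.int32)
    cv2.fillConvexPoly(im,cv2.convexHull(f(np.r_[P(z0),P(z1)])),side,shift=4);cv2.fillConvexPoly(im,f(P(z1)),1.,shift=4)
    im=cv2.GaussianBlur(cv2.resize(im,(640,400),interpolation=cv2.INTER_AREA),(0,0),.8)*200
    return prof(cam,cv2.merge([im]*3),c,rs,z1,lambda v:v[...,0],half,th-.35,th+.35)[0]-th
for cam in("top","scene"):
    for k,th in(("w",.57),("s",-.155)):
        for side in(.3,.6,.9):
            print(cam,k,side,"mk bias %.3f tip bias %.3f"%(sim(cam,C[cam][k],th,103,135,10,6,22,side,np.arange(112,131,2),.2),sim(cam,C[cam][k],th,20,121,6,56,70,side,np.arange(106,119,2),.13)))
im=cv2.imread("pics/scene0.png")
print(im[189:198,408:420,1]); print(im[285:297,281:294,1])
im=ctrl.get_image("scene");print(im[178:188,404:420].min(-1))
E
```

```text
top w 0.3 mk bias 0.000 tip bias 0.000
top w 0.6 mk bias -0.001 tip bias -0.001
top w 0.9 mk bias -0.001 tip bias -0.001
top s 0.3 mk bias 0.001 tip bias 0.000
top s 0.6 mk bias 0.003 tip bias 0.003
top s 0.9 mk bias 0.006 tip bias 0.005
scene w 0.3 mk bias -0.012 tip bias -0.014
scene w 0.6 mk bias -0.039 tip bias -0.035
scene w 0.9 mk bias -0.060 tip bias -0.054
scene s 0.3 mk bias -0.005 tip bias -0.005
scene s 0.6 mk bias -0.011 tip bias -0.012
scene s 0.9 mk bias -0.018 tip bias -0.019
[[ 61  83  98  97  91  86  84  83  83  88 109 129]
 [ 75 102 121 125 121 118 117 117 117 117 123 132]
 [ 82 111 134 141 141 141 140 141 141 140 141 141]
 [ 83 112 134 141 143 145 147 148 148 148 148 143]
 [ 81 106 124 132 138 139 142 144 143 144 142 137]
 [ 67  85  97 103 110 113 116 120 121 124 124 127]
 [ 53  60  65  68  71  73  77  80  82  91  95 111]
 [ 45  53  56  53  55  56  55  57  59  63  74 102]
 [ 43  47  50  47  47  50  48  52  52  57  71 102]]
[[ 30  22  26  43  72  91  85  59  34  21  19  16  19]
 [ 57  47  55  83 111 125 121  95  61  31  20  18  19]
 [ 81  87  98 115 130 135 134 122 
[... 487 characters left out ...]
 79  94  87  69  58  48  36]]
[[ 74  64  44  38  43  39  45  65  99 128 138 139 138 136 137 137]
 [147 125  93  70  74  86  84  83  93 115 140 141 140 137 137 138]
 [169 159 128 100 117 139 150 154 148 144 154 153 147 139 137 137]
 [152 149 126 105 134 160 171 172 173 171 172 169 157 139 135 137]
 [104 102  89  81 108 136 148 153 159 164 171 172 159 138 134 135]
 [ 67  53  45  46  60  83 101 111 117 128 137 143 141 133 134 136]
 [ 55  31  32  34  35  54  74  80  82  86  91 100 115 128 135 135]
 [ 48  29  30  31  31  46  63  69  73  77  80  77  83 109 134 136]
 [ 41  29  31  27  25  34  47  52  54  60  61  56  61  89 126 133]
 [ 30  30  32  24  23  33  36  37  40  41  41  40  45  73 113 132]]
```

The direct check in the top crop decides it: green shows only on the anticlockwise side of the pointer, so the wheel is about 0.03 rad (3–4 mm) short. The scene view is biased by the block's visible side faces. I go back in and nudge about 1.7 mm further at the finger.

```bash
python3 -m creep '[{"translation":[50,0,0],"angular":[0,0,0],"jaw":0},{"translation":[100,0,0],"angular":[0,0,0],"jaw":0},{"translation":[150,0,0],"angular":[0,0,0],"jaw":0},{"translation":[188,0,0],"angular":[0,0,0],"jaw":0},{"translation":[188,0,20],"angular":[0,0,0],"jaw":0},{"translation":[188,0,45],"angular":[0,0,0],"jaw":0},{"translation":[188,0,70],"angular":[0,0,0],"jaw":0},{"translation":[188,0,90],"angular":[0,0,0],"jaw":0}]'
python3 -m creep '[{"translation":[5,0,0],"angular":[0,0,0],"jaw":0},{"translation":[10,0,0],"angular":[0,0,0],"jaw":0},{"translation":[14,0,0],"angular":[0,0,0],"jaw":0},{"translation":[17,0,0],"angular":[0,0,0],"jaw":0},{"translation":[18,0,0],"angular":[0,0,0],"jaw":0},{"translation":[18.7,0,0],"angular":[0,0,0],"jaw":0},{"translation":[18.7,0,0],"angular":[0,0,0],"jaw":0},{"translation":[18.7,0,0],"angular":[0,0,0],"jaw":0}]'
python3 -c "
from h import *
measure('scene')"
python3 -m creep '[{"translation":[-6,0,0],"angular":[0,0,0],"jaw":0},{"translation":[-14,0,0],"angular":[0,0,0],"jaw":0},{"translation":[-15,0,-20],"angular":[0,0,0],"jaw":0},{"translation":[-15,0,-50],"angular":[0,0,0],"jaw":0},{"translation":[-15,0,-90],"angular":[0,0,0],"jaw":0},{"translation":[-60,0,-90],"angular":[0,0,0],"jaw":0},{"translation":[-115,0,-90],"angular":[0,0,0],"jaw":0},{"translation":[-170,0,-90],"angular":[0,0,0],"jaw":0}]'
python3 -m creep '[{"translation":[-20,-40,-20],"angular":[0,0,0],"jaw":0},{"translation":[-35,-80,-40],"angular":[0,0,0],"jaw":0},{"translation":[-35,-120,-40],"angular":[0,0,0],"jaw":0},{"translation":[-35,-160,-40],"angular":[0,0,0],"jaw":0},{"translation":[-35,-170,-40],"angular":[0,0,0],"jaw":0},{"translation":[-35,-170,-40],"angular":[0,0,0],"jaw":0},{"translation":[-35,-170,-40],"angular":[0,0,0],"jaw":0},{"translation":[-35,-170,-40],"angular":[0,0,0],"jaw":0}]'
python3 -c "
from h import *
measure('scene');measure('top')
im=ctrl.get_image('top')[:,:,::-1];cv2.imwrite('pics/c7.png',np.hstack([cv2.resize(i,(400,400),interpolation=cv2.INTER_CUBIC) for i in (im[140:200,220:280],im[150:210,365:425])]))"
```

```text
t: 17.0
ee_pos: [631.4, 183.2, 45.7]
orientation: [-2.222, -2.22, 0.003]
ft_force: [0.3, -0.3, -0.2]
width: 0.3
grasp_force: 0.0
t: 18.0
ee_pos: [632.3, 203.1, 47.7]
orientation: [2.222, 2.221, 0.0]
ft_force: [0.9, -1.6, 1.1]
width: 0.4
grasp_force: 0.6
scene wheel (0.568, 80) mk (0.556, 82) swing bar (-0.169, 103) tip (2.568, 138) mk (-0.166, 51)
t: 19.05
ee_pos: [632.5, 31.9, 139.5]
orientation: [2.22, 2.221, 0.002]
ft_force: [0.8, -0.6, -0.4]
width: 0.5
grasp_force: 0.0
t: 20.05
ee_pos: [463.3, -1.8, 177.7]
orientation: [2.221, 2.221, 0.001]
ft_force: [-0.0, -0.3, 0.2]
width: 0.8
grasp_force: 0.0
scene wheel (0.583, 167) mk (0.554, 80) swing bar (-0.159, 126) tip (-0.156, 159) mk (-0.158, 80)
top wheel (0.57, 231) mk (0.59, 34) swing bar (-0.145, 192) tip (-0.153, 221) mk (-0.094, 93)
```

View pics/c7.png

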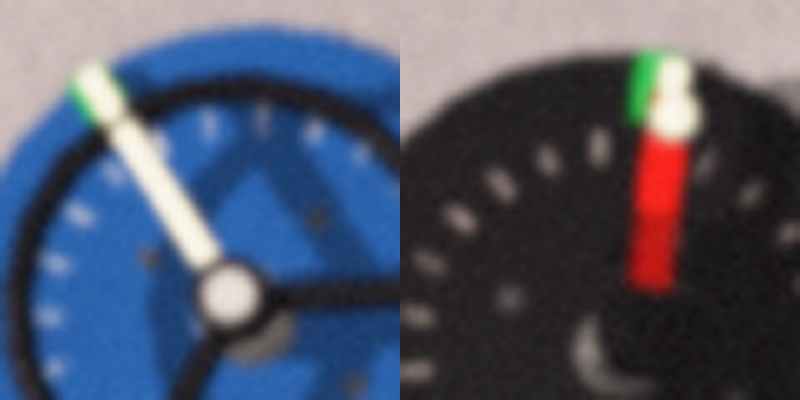

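In both crops the pointers are centred once parallax is allowed for. The wheel reads 0.570 against 0.579 and the swing arm −0.153 against −0.155, and the tool is clear. Handing in.

```bash
python3 -c "
from workcell import ctrl
print(ctrl.close_job())"
```

```text
the job is handed in; nothing more can be done
None
```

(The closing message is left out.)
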